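# Tighten the dust extractor's sloped cover crosswise in two passes

### The arm

A 6-joint arm with a two-finger parallel gripper is mounted at the origin on a cart in front of the work surface, level with it; the furniture and walls round the work are solid. World frame = base frame: x ahead of the robot, y to its left, z up, the work surface at z = 0. Lengths are in m, angles in rad, forces in N, time in s.
With the tool pointing down it reaches from about 0.3 to 0.875 m from the base axis. Payload 6.4 kg.
Tool frame: the origin (TCP) lies midway between the tips of the shut fingers; the grasp point (between the pads) lies 19 mm behind it; z points along the fingers, y is the line along which they close (so a half turn about z gives the same grasp; the last joint's range is limited). The gripper opens to 85 mm and grips with 20 to 120 N. Pads are 22 mm wide; open, the fingers measure 114 mm over their backs; the gripper's body (76 mm by 85 mm) begins 54 mm behind the grasp point. The pads swing forward as they close: fully open they stand 13 mm farther back than shut.
Start: joints at [-0.206, 0.181, 1.607, -0, 1.354, -0.206], TCP at [0.575, 0, 0.231] pointing down, gripper open.
Joint ranges: [-2.99, 2.99], [-0.89, 2.07], [0.3, 2.58], [-1.14, 4.28], [0, 2.63], [-3.12, 3.12]. Speed limits (rad/s): [2.57, 2.57, 3.01, 3.14, 3.14, 3.14].

### API

Orientations are given as a rotation vector (axis times angle).
In Python, from station import ctrl, cams, nets gives the robot as it stands.
- The arm moves only by the shell command python3 -m inch 'ROWS' [OPENING] [FORCE]. ROWS is JSON, a list of rows, each a list of 6 numbers: the shift along the tool's x, y, z in mm, then the turn, a rotation vector about the tool's x, y, z in degrees. A call has exactly 10 rows; each row is the pose to reach, as a shift and turn from the pose commanded when the call began, along the tool's axes at that moment; what a row does not reach only later rows make up. A row lasts 1/8 s, in which the tool goes at most 62.5 mm and 10.7 degrees, less where a joint would pass 70% of its speed; a pose out of reach is approached as far as the arm can. A call with a gripper value outside its range is refused whole. OPENING is the opening, from 0 (shut) to 1 (fully open), set as the call begins (- or left out, the last holds). The fingers move at their own pace and stop on an object; FORCE is the grip in N (left out, the last holds). Time passes only in rows, so rows that repeat a pose let the fingers close, or fill a call up. It gives the time, the measured TCP pose, the force, the opening and the grip force at its end, in the units of the state.
- ctrl.get_state(): the state, without advancing time (a new reading comes with each control period).
- cams.snapshot(name): name is "scene" or "side" or "wrist"; returns the picture (480x640x3 uint8, red, green, blue); there is no depth.
- cams.camera_model(name): a dict with "vfov" (degrees; the focal length in pixels is half the picture's height over the tangent of half this angle, whatever the lens; pixels are square), "cx", "cy" (the principal point, pixels), "D" ([k1, k2, p1, p2, k3] as OpenCV has them; the pictures are not rectified), "extrinsics" (4x4, takes a point from camera to world coordinates); the wrist camera has in their place "T_tool_cam" (4x4, takes a point from camera to tool coordinates, whose origin is the TCP and whose axes are the flange's). Camera axes: x right, y down, z forward; pixel columns grow to the right and rows downward; lengths in m; the calibration is good to about 2 mm. A picture is of the moment at which its call begins: read the wrist's pose just before it. camera_model takes no time and is no camera call.
- ctrl.job_done(): hands the job in; it is judged then, once.
Trained networks look in the newest picture that a camera, given by its name, has taken for a name from the list of things; names that differ only in an ending like _2 or _b are one class to them, and where a whole thing is asked for, a point or a joint stands for the part that bears it (a point fixed in the world has none). Each returns a list of dicts, best first, with "score" (0 to 1); they miss things now and then, are a little off and sometimes report something else, mostly with a low value. They report only what shows in the picture. A call takes as long as a camera call.
- nets.masks_of(query, camera): "pixels" (480x640 bool, what is visible of it) and "bbox" ([left, top, right, bottom] in pixels, round what is visible of it).
- nets.spot_point(query, camera): "pixel" ([row, column] in pixels: a listed point, or the origin of a listed thing).
The state is a dict: "t": time; "qpos": joint angles; "qd": joint speeds; "joint_torque": joint torques, N m; "tcp_pos": TCP position; "orientation": TCP orientation; "wrist_force": force on the tool from outside, world axes, zero at the start; "ft_torque": the same for the moment, N m; "finger_gap": finger opening in m; "finger_force": force on a finger pad.
Only numpy, scipy, OpenCV 4.12 (cv2) and the standard library are available. Lean on these libraries where they do the work, as an engineer would, in place of code of your own. Each camera call takes 0.05 s, during which the arm holds its last target. There are 200 camera calls.

### The job

Close the cover on the sloped face of the dust extractor evenly: turn two diagonally opposite wing screws clockwise to their halfway ribs (riveted nose straight uphill), then the other two. Then make a second pass, again finishing one diagonal pair before the other, turning every screw on to its stop (nose at its round dot); run no screw on past halfway until all four are at halfway, and leave the things lying round the housing where they are.

Things in the scene. Friction and masses are not known exactly. Their poses are not given: they have to be found in the camera images.
- housing: fixed green sheet-metal wedge, the housing of a bench dust extractor, 230 mm wide (y), 258 mm deep (x), hose spigot at the back. Origin on the bench 130 mm under the middle of its sloped front face; x points to the back, y to its left, z up. The face is 79 mm high at the front edge, 181 mm at the rear, and slopes 0.42 rad (24 deg) to the level
- cover_mid (a point): middle of the outer face of the 190 mm square aluminium cover (on a black gasket) on the sloped face; x points uphill, y to the left along the slope, z straight out of the cover (0.42 rad from vertical, towards the robot). The four wing screws stand at x, y = +-62 mm. A 30 mm radius boss in the middle is 5 mm high
- screw_ul_grip (a point): the upper left wing screw (upper = uphill, left = +y): black wing 52 x 12 mm, its top 32 mm and underside 10 mm above the cover (hub 22 mm across below), axis square to the cover. Point on the axis, 18 mm above the cover, 14 mm below the wing's top; z straight out of the cover, x along the wing to the end with the steel rivet (nose), y across the wing; turns with the screw
- screw_ur_grip (a point): the upper right wing screw (upper = uphill, left = +y): black wing 52 x 12 mm, its top 32 mm and underside 10 mm above the cover (hub 22 mm across below), axis square to the cover. Point on the axis, 18 mm above the cover, 14 mm below the wing's top; z straight out of the cover, x along the wing to the end with the steel rivet (nose), y across the wing; turns with the screw
- screw_ll_grip (a point): the lower left wing screw (upper = uphill, left = +y): black wing 52 x 12 mm, its top 32 mm and underside 10 mm above the cover (hub 22 mm across below), axis square to the cover. Point on the axis, 18 mm above the cover, 14 mm below the wing's top; z straight out of the cover, x along the wing to the end with the steel rivet (nose), y across the wing; turns with the screw
- screw_lr_grip (a point): the lower right wing screw (upper = uphill, left = +y): black wing 52 x 12 mm, its top 32 mm and underside 10 mm above the cover (hub 22 mm across below), axis square to the cover. Point on the axis, 18 mm above the cover, 14 mm below the wing's top; z straight out of the cover, x along the wing to the end with the steel rivet (nose), y across the wing; turns with the screw
- screw_ul (a joint): turn of the upper left wing screw, rad, growing clockwise as seen from outside the cover; 0 = fully loose, nose pointing uphill-left at 45 deg; 0.785 = halfway, nose straight uphill at its short dark rib; 1.571 = the stop, nose pointing uphill-right at its small round dark dot. It stays where it is left; friction about 0.15 N m throughout, then a hard stop inside the hub
- screw_ur (a joint): turn of the upper right wing screw, rad, growing clockwise as seen from outside the cover; 0 = fully loose, nose pointing uphill-left at 45 deg; 0.785 = halfway, nose straight uphill at its short dark rib; 1.571 = the stop, nose pointing uphill-right at its small round dark dot. It stays where it is left; friction about 0.15 N m throughout, then a hard stop inside the hub
- screw_ll (a joint): turn of the lower left wing screw, rad, growing clockwise as seen from outside the cover; 0 = fully loose, nose pointing uphill-left at 45 deg; 0.785 = halfway, nose straight uphill at its short dark rib; 1.571 = the stop, nose pointing uphill-right at its small round dark dot. It stays where it is left; friction about 0.15 N m throughout, then a hard stop inside the hub
- screw_lr (a joint): turn of the lower right wing screw, rad, growing clockwise as seen from outside the cover; 0 = fully loose, nose pointing uphill-left at 45 deg; 0.785 = halfway, nose straight uphill at its short dark rib; 1.571 = the stop, nose pointing uphill-right at its small round dark dot. It stays where it is left; friction about 0.15 N m throughout, then a hard stop inside the hub
- tape_ring: roll of masking tape, 100 mm across, 25 mm high, lying on the bench left of the housing; origin under its centre; not to be disturbed
- driver: screwdriver, 216 x 27 x 29 mm, lying on the bench right of the housing; origin under its middle; not to be disturbed
- offcut: thin wooden offcut, 115 x 52 x 4 mm, lying on the bench in front of the housing; origin under its centre; not to be disturbed

How it is judged:
By the outcome, as a careful person would: the job done as asked, in the order asked, and still so for the second after the job is handed in, with the robot touching nothing.
It also fails if it takes over 72 s, if anything falls off the work surface, if the arm or the gripper's body presses on something with over 40 N, if the wrist force passes 120 N, or if a joint passes its speed limit or range.

## Working session

There is one attempt and no reset: what is moved stays moved. The work goes in short steps, Python scripts to look and compute and a shell command to move; the robot and the scene stay as the last step left them, time stands still between calls to the robot, and variables do not carry over. Pictures are saved under pics/ and viewed, at most 10 in all, crops included, and the job is handed in when it is done.

```bash
ls; mkdir -p pics
cat > h.py <<'E'
import numpy as np, cv2
from scipy.spatial.transform import Rotation as R
from station import ctrl, cams, nets
np.set_printoptions(precision=4, suppress=True)
def KD(m):
    f=240/np.tan(np.radians(m["vfov"])/2)
    return np.array([[f,0,m["cx"]],[0,f,m["cy"]],[0,0,1]]),np.array(m["D"],float)
def T_tool():
    s=ctrl.get_state(); T=np.eye(4); T[:3,:3]=R.from_rotvec(s["orientation"]).as_matrix(); T[:3,3]=s["tcp_pos"]; return T
def ext(name,m,Tt=None):
    return (Tt if Tt is not None else T_tool())@np.array(m["T_tool_cam"]) if name=="wrist" else np.array(m["extrinsics"])
def ray(px,m,E):  # px = (u,v)
    K,D=KD(m); p=cv2.undistortPoints(np.array([[px]],float),K,D)[0,0]
    d=E[:3,:3]@np.array([p[0],p[1],1]); return E[:3,3],d/np.linalg.norm(d)
def tri(rays):
    A=np.zeros((3,3)); b=np.zeros(3)
    for o,d in rays:
        P=np.eye(3)-np.outer(d,d); A+=P; b+=P@o
    x=np.linalg.solve(A,b); return x,[np.linalg.norm((np.eye(3)-np.outer(d,d))@(x-o)) for o,d in rays]
def proj(P,m,E):
    K,D=KD(m); Ei=np.linalg.inv(E); rv,_=cv2.Rodrigues(Ei[:3,:3])
    return cv2.projectPoints(np.array(P,float).reshape(-1,1,3),rv,Ei[:3,3],K,D)[0][:,0]
def save(img,n): cv2.imwrite("pics/"+n,img[:,:,::-1])
E
cat > a.py <<'E'
from h import *
names=["cover_mid","screw_ul_grip","screw_ur_grip","screw_ll_grip","screw_lr_grip","housing","tape_ring","driver","offcut"]
rays={n:[] for n in names}
for c in ["scene","side","wrist"]:
    m=cams.camera_model(c); E=ext(c,m); im=cams.snapshot(c); save(im,c+"0.png")
    for n in names:
        r=nets.spot_point(n,c)
        print(c,n,[(round(x["score"],2),np.round(x["pixel"])) for x in r[:2]])
        if r and r[0]["score"]>.4: rays[n].append(ray(r[0]["pixel"][::-1],m,E))
for n in names:
    if len(rays[n])>1: print(n,*tri(rays[n]))
print(ctrl.get_state())
E
python3 a.py; python3 -c "
import cv2,numpy as np
a=[cv2.resize(cv2.imread('pics/%s0.png'%c),(400,300)) for c in ['scene','side','wrist']]
cv2.imwrite('pics/all0.png',np.vstack([np.hstack(a[:2]),np.hstack([a[2],a[2]*0])]))"
```

```text
pics
scene cover_mid [(0.77, array([215., 353.]))]
scene screw_ul_grip [(0.48, array([179., 340.]))]
scene screw_ur_grip [(0.52, array([201., 389.]))]
scene screw_ll_grip [(0.74, array([228., 308.])), (0.38, array([255., 355.]))]
scene screw_lr_grip [(0.71, array([214., 351.])), (0.59, array([251., 356.]))]
scene housing [(0.57, array([262., 351.]))]
scene tape_ring [(0.59, array([222., 286.]))]
scene driver [(0.69, array([292., 436.]))]
scene offcut [(0.58, array([178., 340.])), (0.56, array([309., 275.]))]
side cover_mid [(0.89, array([230., 360.]))]
side screw_ul_grip [(0.62, array([195., 365.]))]
side screw_ur_grip [(0.8, array([213., 402.])), (0.67, array([193., 364.]))]
side screw_ll_grip [(0.78, array([230., 311.]))]
side screw_lr_grip [(0.69, array([255., 346.]))]
side housing [(0.66, array([297., 363.]))]
side tape_ring []
side driver [(0.89, array([343., 452.]))]
side offcut [(0.55, array([315., 250.])), (0.53, array([194., 364.]))]
wrist cover_mid [(0.84, array([225., 373.]))]
wrist screw_ul_grip []
wrist screw_ur_grip [(0.83, array([324., 462.]))]
wrist screw_ll_grip [(0.
[... 1081 characters left out ...]
590411148312841), np.float64(0.0010241892086151996), np.float64(0.0005526219636347889)]
offcut [0.4824 0.0178 0.1494] [np.float64(0.14895939937208622), np.float64(0.14803520781435373), np.float64(0.03488357957107923)]
{'t': 1.5, 'qpos': array([-0.2063,  0.1808,  1.607 ,  0.    ,  1.3538, -0.2063]), 'qd': array([ 0.0011, -0.0007,  0.0016,  0.0007, -0.0016, -0.0005]), 'joint_torque': array([ -0.0005, -44.4842, -35.1673,  -0.0003,   0.0009,  -0.    ]), 'tcp_pos': array([0.575 , 0.    , 0.2313]), 'orientation': array([-2.2215, -2.2214, -0.    ]), 'wrist_force': array([0.5047, 0.3702, 0.2151]), 'ft_torque': array([ 0.026 , -0.0244, -0.0209]), 'finger_force': 0.0, 'finger_gap': 0.0848210386176571}
```

View pics/all0.png

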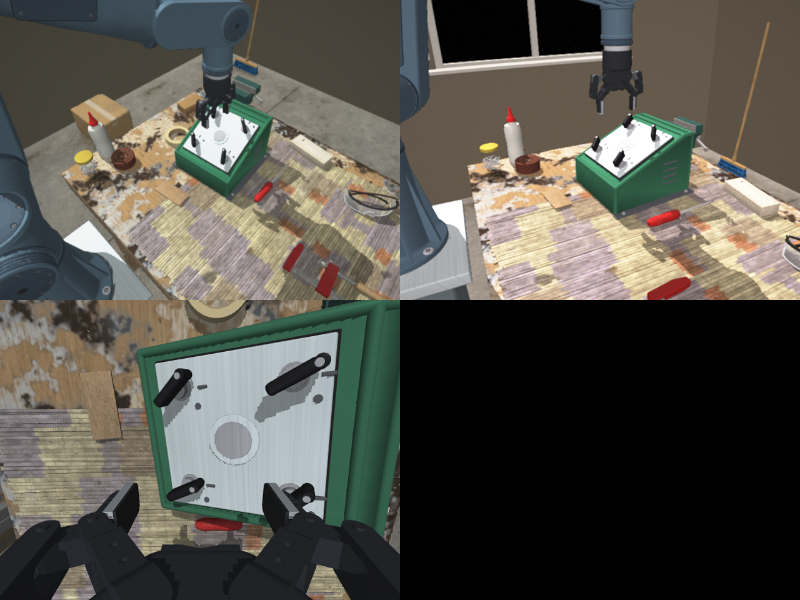

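The wrist view shows the cover with uphill to the right. In the composite, the noses are at UL (320,360), LL (178,375), LR (199,484) and UR (307,493), all pointing uphill-left, so the screws are loose. Next I fit the housing pose.

```bash
cat > fit.py <<'E'
from h import *
from scipy.optimize import least_squares
L={"cover_mid":(0,0,0),"screw_ul_grip":(.062,.062,.018),"screw_ur_grip":(.062,-.062,.018),"screw_ll_grip":(-.062,.062,.018),"screw_lr_grip":(-.062,-.062,.018)}
def frame(p):  # x,y,z,yaw,slope -> T world<-cover
    T=np.eye(4); T[:3,:3]=R.from_euler("ZY",[p[3],-p[4]]).as_matrix(); T[:3,3]=p[:3]; return T
def fit(obs,free=True):  # obs: (name,m,E,(u,v),w)
    def res(p):
        T=frame(p); r=[]
        for n,m,E,px,w in obs: r+=list((proj(T[:3,:3]@np.array(L[n])+T[:3,3],m,E)[0]-px)*w)
        return np.array(r+[(p[4]-.42)*500,(p[2]-.14)*100])
    s=least_squares(res,[.614,.013,.14,0.1,.42],loss="soft_l1",f_scale=3)
    return s.x,res(s.x)
E
cat > b.py <<'E'
from fit import *
d={"scene":dict(cover_mid=(215,353),screw_ul_grip=(179,340),screw_ur_grip=(201,389),screw_ll_grip=(228,308),screw_lr_grip=(251,356)),
"side":dict(cover_mid=(230,360),screw_ul_grip=(194,364),screw_ur_grip=(213,402),screw_ll_grip=(230,311),screw_lr_grip=(255,346)),
"wrist":dict(cover_mid=(225,373),screw_ur_grip=(324,462),screw_ll_grip=(142,280),screw_lr_grip=(301,293))}
obs=[]
for c in d:
    m=cams.camera_model(c); E=ext(c,m)
    obs+=[(n,m,E,np.array(v[::-1],float),1) for n,v in d[c].items()]
p,r=fit(obs); print(p,np.round(r[:-2].reshape(-1,2),1).tolist())
m=cams.camera_model("wrist"); print(np.array(m["T_tool_cam"]),m["vfov"])
np.save("p.npy",p)
E
python3 b.py
```

```text
[0.6118 0.0148 0.1397 0.075  0.4204] [[-2.9, 2.2], [1.5, -0.4], [0.3, 1.5], [0.4, -4.0], [-0.6, 0.2], [-0.1, 0.3], [-0.1, 0.8], [2.2, 0.6], [1.5, 0.9], [2.1, -0.4], [-0.0, -1.9], [0.2, 1.5], [-3.2, -1.3], [1.0, 0.6]]
[[ 0.0004 -0.9619 -0.2732  0.0693]
 [ 1.      0.0002  0.0007 -0.0009]
 [-0.0006 -0.2732  0.9619 -0.1421]
 [ 0.      0.      0.      1.    ]] 71.68378004504324
```

```bash
cat > go.py <<'E'
import sys; from fit import *
# args: x y h (mm, cover frame, TCP), psi (deg) direction of tool y from uphill (ccw from outside)
def delta(x,y,h,psi,p=None):
    T=frame(np.load("p.npy") if p is None else p); a=np.radians(psi)
    yt=np.array([np.cos(a),np.sin(a),0]); zt=np.array([0,0,-1.]); xt=np.cross(yt,zt)
    G=np.eye(4); G[:3,:3]=T[:3,:3]@np.c_[xt,yt,zt]; G[:3,3]=(T@[x/1e3,y/1e3,h/1e3,1])[:3]
    D=np.linalg.inv(T_tool())@G
    return np.r_[D[:3,3]*1e3,np.degrees(R.from_matrix(D[:3,:3]).as_rotvec())]
def now():
    T=frame(np.load("p.npy")); D=np.linalg.inv(T)@T_tool(); y=D[:3,1]
    return np.r_[D[:3,3]*1e3,np.degrees(np.arctan2(y[1],y[0]))], D[:3,2]
if __name__=="__main__":
    s=ctrl.get_state(); print("t",s["t"],"q",s["qpos"],"F",s["wrist_force"],"M",s["ft_torque"],"gap",s["finger_gap"]); print("now",*now())
    v=list(map(float,sys.argv[1:]))
    for i in range(0,len(v),4): print(v[i:i+4],np.round(delta(*v[i:i+4]),1))
E
python3 go.py -30 -30 120 -45 0 0 120 -45
```

```text
t 1.5 q [-0.2063  0.1808  1.607   0.      1.3538 -0.2063] F [0.5047 0.3702 0.2151] M [ 0.026  -0.0244 -0.0209] gap 0.0848210386176571
now [  2.8786 -12.0011  99.0138  -4.707 ] [-0.4082  0.     -0.9129]
[-30.0, -30.0, 120.0, -45.0] [-20.8 -37.1  -5.7 -22.4  10.3  40.1]
[0.0, 0.0, 120.0, -45.0] [ 11.1 -12.1 -18.  -22.4  10.3  40.1]
```

```bash
python3 -m inch '[[-2,-4,-1,-2.2,1,4],[-5,-9,-1.5,-5.6,2.6,10],[-9,-16,-2.5,-9.5,4.4,17],[-13,-24,-4,-14,6.4,25],[-17,-31,-5,-18.5,8.5,33],[-20,-36,-5.6,-21.5,9.9,38.5],[-20.8,-37.1,-5.7,-22.4,10.3,40.1],[-20.8,-37.1,-5.7,-22.4,10.3,40.1],[-20.8,-37.1,-5.7,-22.4,10.3,40.1],[-20.8,-37.1,-5.7,-22.4,10.3,40.1]]' 0.6
cat > c.py <<'E'
import sys; from fit import *
from go import now
tag=sys.argv[1]; m=cams.camera_model("wrist"); E=ext("wrist",m); im=cams.snapshot("wrist"); save(im,tag+".png")
p=np.load("p.npy"); T=frame(p)
for n in L:
    w=proj(T[:3,:3]@np.array(L[n])+T[:3,3],m,E)[0]
    print(n,np.round(w,1),[(round(x["score"],2),np.round(x["pixel"][::-1],1)) for x in nets.spot_point(n,"wrist")[:3]])
print(now(),ctrl.get_state()["t"]); np.save(tag+"_E.npy",E)
E
python3 c.py w1
```

```text
t: 2.75
tcp_pos: [0.5383, -0.0208, 0.2371]
orientation: [2.67, 1.226, 0.589]
wrist_force: [-0.6, -0.1, 0.6]
finger_gap: 0.0509
finger_force: 0.0
cover_mid [321.4 180.1] [(0.93, array([319.6, 181.1]))]
screw_ul_grip [321.6  47.4] [(0.76, array([318.5,  45.1]))]
screw_ur_grip [441.9 182.6] [(0.71, array([441.5, 180.3]))]
screw_ll_grip [201.  182.5] [(0.71, array([204.2, 186.3]))]
screw_lr_grip [321.4 293. ] [(0.97, array([321.3, 292.5]))]
(array([-29.9832, -29.9247, 119.8519, -45.0105]), array([ 0.0008,  0.0004, -1.    ])) 3.05
```

View pics/w1.png

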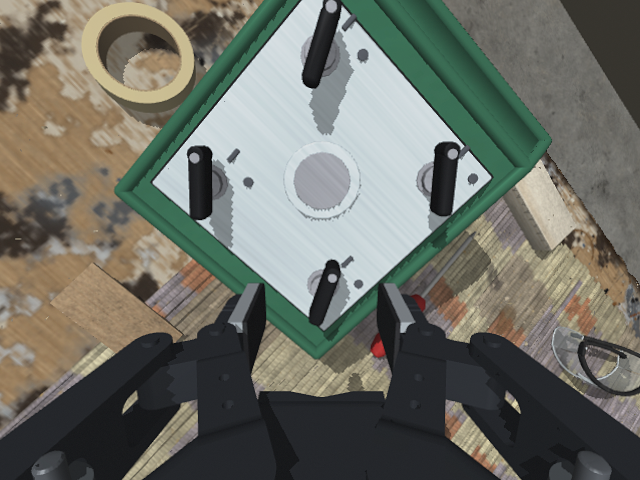

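The cover is face-on. The rivets are at UL (331,6), UR (453,153), LL (195,157) and LR (333,278), the boss at (322,180), and the cover's left and right corners at (152,183) and (492,178). All the noses are close to loose, so I refine the fit and measure the nose angles.

```bash
cat > d.py <<'E'
from fit import *
import b
m=cams.camera_model("wrist"); E=np.load("w1_E.npy")
L.update(cl=(-.095,.095,0),cr=(.095,-.095,0),boss=(0,0,.005))
new=[("cl",(152,183),1),("cr",(492,178),1),("boss",(322,180),1),("cover_mid",(319.6,181.1),1),("screw_ul_grip",(318.5,45.1),1),("screw_ur_grip",(441.5,180.3),1),("screw_ll_grip",(204.2,186.3),.5),("screw_lr_grip",(321.3,292.5),1)]
obs=b.obs[:10]
obs=[(n,m_,E_,px,.5) for n,m_,E_,px,_ in obs]+[(n,m,E,np.array(px,float),w*1.5) for n,px,w in new]
p,r=fit(obs); print(p,np.round(r[20:-2].reshape(-1,2),1).tolist()); np.save("p.npy",p)
T=frame(p); Ti=np.linalg.inv(T)
for n,px in dict(ul=(331,6),ur=(453,153),ll=(195,157),lr=(333,278)).items():
    o,d=ray(px,m,E); o=(Ti@np.r_[o,1])[:3]; d=Ti[:3,:3]@d
    for h in (.032,.029):
        q=(o+d*(h-o[2])/d[2])[:2]-np.array(L[f"screw_{n}_grip"][:2]); print(n,h,q*1e3,np.degrees(np.arctan2(q[1],q[0])))
E
python3 d.py | tail -9; python3 go.py 62 62 60 -45 62 62 6 -45
```

```text
[0.612  0.0151 0.1385 0.0917 0.4209] [[-4.1, -0.8], [1.1, -1.3], [-1.5, 1.0], [2.1, -1.7], [0.9, 4.3], [-0.9, 0.5], [-2.2, -1.5], [2.1, -0.4]]
ul 0.032 [18.5378  7.9981] 23.337587519331198
ul 0.029 [19.3329  8.6431] 24.087807786347586
ur 0.032 [15.1443 13.0451] 40.74108055221956
ur 0.029 [15.8954 12.1486] 37.39021647877324
ll 0.032 [16.1348 12.0609] 36.7783690932858
ll 0.029 [15.2919 12.7585] 39.83936652195389
lr 0.032 [18.3518  7.2423] 21.536030364475806
lr 0.029 [17.5376  6.2707] 19.67484140986325
t 3.05 q [-0.3671 -0.1908  2.0233  0.2194  0.9361  0.2463] F [-0.6486 -0.334   0.0693] M [ 0.0332  0.1803 -0.0184] gap 0.051440325983618855
now [-30.0961 -28.8692 121.3065 -45.8848] [ 0.0003 -0.0064 -1.    ]
[62.0, 62.0, 60.0, -45.0] [129.6  -1.4  60.7   0.3   0.2  -0.9]
[62.0, 62.0, 6.0, -45.0] [129.9  -1.7 114.7   0.3   0.2  -0.9]
```

```bash
cat > e.py <<'E'
import sys; from fit import *
def edges(tag):
    m=cams.camera_model("wrist"); E=np.load(tag+"_E.npy"); im=cv2.imread(f"pics/{tag}.png")
    g=(im.min(2)>120).astype(np.uint8); _,lab,st,_=cv2.connectedComponentsWithStats(g)
    k=1+np.argmax(st[1:,4]); c=max(cv2.findContours((lab==k).astype(np.uint8),0,1)[0],key=cv2.contourArea)[:,0].astype(float)
    p=np.load("p.npy"); T=frame(p); Ti=np.linalg.inv(T)
    c=c[(c[:,0]>2)&(c[:,0]<637)&(c[:,1]>2)&(c[:,1]<477)]
    K,D=KD(m); u=cv2.undistortPoints(c[:,None],K,D)[:,0]
    d=np.c_[u,np.ones(len(u))]@(Ti[:3,:3]@E[:3,:3]).T; o=(Ti@E[:,3])[:3]
    q=(o+d*(-o[2]/d[:,2:]))[:,:2]*1e3
    for ax,s in ((0,1),(0,-1),(1,1),(1,-1)):
        a,b=q[:,ax],q[:,1-ax]; k=(abs(a-s*95)<7)&(abs(b)<85)
        if k.sum()<30: continue
        for _ in range(4):
            f=np.polyfit(b[k],a[k],1); k&=abs(a-np.polyval(f,b))<1.2
        print("xy"[ax],s*95,"n",k.sum(),"at",f[1].round(2),"tilt deg",np.degrees(f[0]).round(2),"span",b[k].min().round(),b[k].max().round())
if __name__=="__main__": edges(sys.argv[1])
E
python3 e.py w1
```

```text
x 95 n 133 at 94.26 tilt deg 0.05 span -61.0 71.0
x -95 n 145 at -93.59 tilt deg 0.02 span -75.0 85.0
y 95 n 172 at 93.68 tilt deg 0.04 span -84.0 75.0
y -95 n 119 at -94.19 tilt deg -0.02 span -85.0 50.0
```

```bash
python3 go.py 62 62 60 -66 62 62 8 -66
```

```text
t 3.05 q [-0.3671 -0.1908  2.0233  0.2194  0.9361  0.2463] F [-0.6486 -0.334   0.0693] M [ 0.0332  0.1803 -0.0184] gap 0.051440325983618855
now [-30.0961 -28.8692 121.3065 -45.8848] [ 0.0003 -0.0064 -1.    ]
[62.0, 62.0, 60.0, -66.0] [129.6  -1.4  60.7   0.3   0.2  20.1]
[62.0, 62.0, 8.0, -66.0] [129.9  -1.7 112.7   0.3   0.2  20.1]
```

```bash
python3 -m inch '[[6,0,3,0,0,1],[20,0,10,0,0,4],[42,-0.5,20,0.1,0.1,7.5],[66,-0.8,31,0.2,0.1,11],[90,-1,42,0.2,0.2,14.5],[111,-1.2,52,0.3,0.2,17.5],[124,-1.4,58,0.3,0.2,19.4],[129.6,-1.4,60.7,0.3,0.2,20.1],[129.6,-1.4,60.7,0.3,0.2,20.1],[129.6,-1.4,60.7,0.3,0.2,20.1]]' 0.5
python3 c.py w2; python3 e.py w2; python3 go.py 62 62 8 -66
```

```text
t: 4.3
tcp_pos: [0.638, 0.0794, 0.2187]
orientation: [2.909, 0.76, 0.634]
wrist_force: [0.2, 0.6, -0.5]
finger_gap: 0.0427
finger_force: 0.0
cover_mid [365.4 364.4] [(0.6, array([366.3, 367.8]))]
screw_ul_grip [321.1 264.5] [(0.61, array([321.3, 264.3]))]
screw_ur_grip [501.1 340.1] [(0.92, array([501.6, 341.4])), (0.52, array([322.6, 263.3]))]
screw_ll_grip [247.1 421.1] []
screw_lr_grip [408.3 478.6] []
(array([ 62.042 ,  61.6064,  60.3488, -66.0108]), array([ 0.0008, -0.0005, -1.    ])) 4.6
x 95 n 227 at 95.18 tilt deg 0.03 span -85.0 85.0
y 95 n 113 at 92.59 tilt deg 1.37 span -1.0 84.0
y -95 n 33 at -92.72 tilt deg -1.1 span 56.0 85.0
t 4.6 q [-0.0997  0.0824  1.8024  0.1036  0.8446  0.9082] F [-0.404  -0.3048 -0.6213] M [ 0.0389  0.1876 -0.0192] gap 0.042386560518012234
now [ 62.042   61.6064  60.3488 -66.0108] [ 0.0008 -0.0005 -1.    ]
[62.0, 62.0, 8.0, -66.0] [ 0.1 -0.4 52.3  0.  -0.  -0. ]
```

View pics/w2.png

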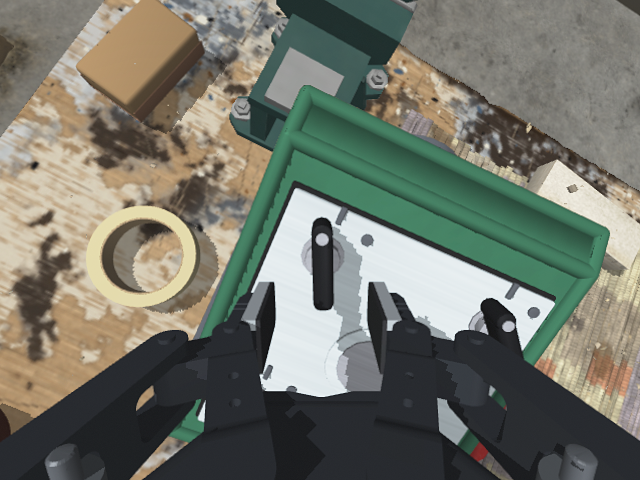

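The UL wing stands vertical at column 321, midway between the fingers at about 265 and 377, with its rivet at (322,240). It lies along tool x, so it is aligned for grasping. Next I check heights by triangulating from the two wrist views.

Run:
```python
from fit import *
m=cams.camera_model("wrist"); E1=np.load("w1_E.npy");E2=np.load("w2_E.npy"); Ti=np.linalg.inv(frame(np.load("p.npy")))
for n,a,b in (("ul grip",(318.5,45.1),(321.3,264.3)),("ur grip",(441.5,180.3),(501.6,341.4)),("ul rivet",(331,6),(322,240)),("ul dot",(363,55),(367,240)),("ur rivet",(453,153),(508,326)),("ur dot",(473,179),(533,313)),("mid",(319.6,181.1),(366.3,367.8))):
    x,e=tri([ray(a,m,E1),ray(b,m,E2)]); print(n,x,np.array(e)*1e3,"cover mm",(Ti@np.r_[x,1])[:3]*1e3)
```

```text
ul grip [0.655  0.082  0.1827] [0.4215 0.4215] cover mm [62.7128 62.6735 20.33  ]
ur grip [ 0.6659 -0.0416  0.182 ] [0.1491 0.1491] cover mm [ 62.0342 -61.3638  19.8728]
ul rivet [0.6647 0.0898 0.202 ] [0.0267 0.0267] cover mm [80.0807 69.5931 33.7776]
ul dot [0.6835 0.0615 0.1737] [0.1326 0.1326] cover mm [83.2397 39.6556  1.3375]
ur rivet [ 0.6726 -0.028   0.2001] [0.2617 0.2617] cover mm [ 76.6513 -48.3937  33.197 ]
ur dot [ 0.6945 -0.062   0.1735] [0.3664 0.3664] cover mm [ 82.836  -84.2973   1.2441]
mid [0.6101 0.0148 0.1407] [0.5588 0.5588] cover mm [-0.8434 -0.0775  2.7735]
```

```bash
python3 -m inch '[[0,-0.4,6,0,0,0],[0,-0.4,18,0,0,0],[0.1,-0.4,32,0,0,0],[0.1,-0.4,44,0,0,0],[0.1,-0.4,51,0,0,0],[0.1,-0.4,52.3,0,0,0],[0.1,-0.4,52.3,0,0,0],[0.1,-0.4,52.3,0,0,0],[0.1,-0.4,52.3,0,0,0],[0.1,-0.4,52.3,0,0,0]]' 0.5
python3 -m inch '[[0,0,0,0,0,0],[0,0,0,0,0,0],[0,0,0,0,0,0],[0,0,0,0,0,0],[0,0,0,0,0,0],[0,0,0,0,0,0],[0,0,0,0,0,0],[0,0,0,0,0,0],[0,0,0,0,0,0],[0,0,0,0,0,0]]' 0 60; python3 go.py 62 62 8 -90
```

```text
t: 5.85
tcp_pos: [0.6595, 0.082, 0.1713]
orientation: [2.909, 0.759, 0.635]
wrist_force: [0.0, -0.0, -0.1]
finger_gap: 0.0429
finger_force: 0.0
t: 7.1
tcp_pos: [0.6599, 0.081, 0.1717]
orientation: [2.908, 0.759, 0.635]
wrist_force: [-2.6, -5.2, 3.1]
finger_gap: 0.0166
finger_force: 58.5
t 7.1 q [-0.0917  0.1879  1.7878  0.1069  0.7523  0.9057] F [-2.6204 -5.1533  3.1143] M [-0.7939  0.2644 -0.3688] gap 0.016586010226844392
now [ 62.6213  61.228    8.3879 -65.9783] [ 0.0015 -0.0019 -1.    ]
[62.0, 62.0, 8.0, -90.0] [-0.3 -1.   0.4  0.1 -0.1 24. ]
```

Run:
```python
from fit import *
im=cams.snapshot("wrist"); save(np.ascontiguousarray(im[150:400,180:480]).repeat(2,0).repeat(2,1),"w3.png")
s=ctrl.get_state(); print(s["finger_gap"],s["finger_force"],R.from_rotvec(s["orientation"]).inv().apply(s["ft_torque"]),R.from_rotvec(s["orientation"]).inv().apply(s["wrist_force"]))
```

```text
0.016535962786874265 58.54288458824158 [-0.6262 -0.6746  0.0014] [-2.8587  3.2815 -4.87  ]
```

View pics/w3.png

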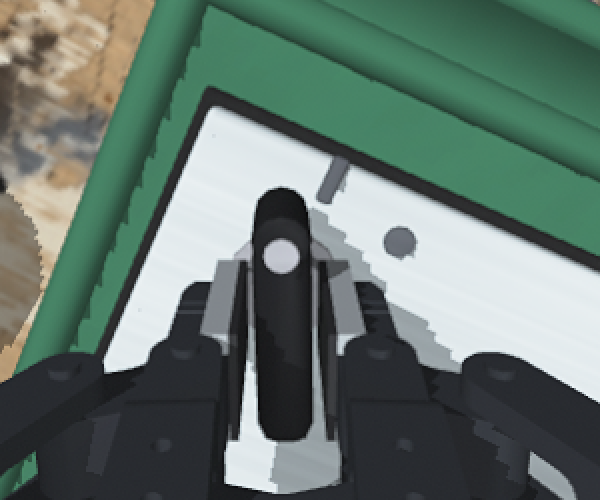

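The pads show gaps beside the wing and the opening stopped at 16.6 mm. The tips are therefore pinching the wider hub under the wing (wing at columns 255–312 in the crop). I open, rise 6 mm and grip again.

```bash
python3 -m inch '[[0,0,0,0,0,0],[0,0,0,0,0,0],[-0.2,0.3,-1,0,0,0],[-0.5,0.7,-3,0,0,0],[-0.5,0.7,-5,0,0,0],[-0.5,0.7,-6,0,0,0],[-0.5,0.7,-6,0,0,0],[-0.5,0.7,-6,0,0,0],[-0.5,0.7,-6,0,0,0],[-0.5,0.7,-6,0,0,0]]' 0.4
python3 go.py 62 62 14.5 -66
python3 -m inch '[[0,0,0,0,0,0],[0,0,0,0,0,0],[0,0,0,0,0,0],[0,0,0,0,0,0],[0,0,0,0,0,0],[0,0,0,0,0,0],[0,0,0,0,0,0],[0,0,0,0,0,0],[0,0,0,0,0,0],[0,0,0,0,0,0]]' 0 60; python3 go.py 62 62 14 -90
```

```text
t: 8.4
tcp_pos: [0.6569, 0.0809, 0.1763]
orientation: [2.91, 0.76, 0.634]
wrist_force: [-0.1, -0.3, -0.3]
finger_gap: 0.0343
finger_force: 0.0
t 8.4 q [-0.0932  0.176   1.7912  0.1087  0.7625  0.904 ] F [-0.0742 -0.3005 -0.279 ] M [-0.0674  0.2034 -0.0215] gap 0.03430108142426685
now [ 61.7309  61.4723  13.7864 -65.9913] [ 0.0003 -0.0003 -1.    ]
[62.0, 62.0, 14.5, -66.0] [ 0.5 -0.4 -0.7  0.  -0.   0. ]
t: 9.65
tcp_pos: [0.6571, 0.0804, 0.1767]
orientation: [2.909, 0.759, 0.635]
wrist_force: [-1.4, -5.1, 3.9]
finger_gap: 0.0104
finger_force: 60.8
t 9.65 q [-0.0937  0.1756  1.7909  0.108   0.7625  0.9039] F [-1.3659 -5.0503  3.8766] M [-0.8046  0.2742 -0.1626] gap 0.010366717440426403
now [ 62.0628  60.9562  14.0676 -65.9843] [ 0.0009 -0.001  -1.    ]
[62.0, 62.0, 14.0, -90.0] [ 0.4 -1.   0.1  0.1 -0.  24. ]
```

```bash
python3 -m inch '[[0,0,0,0,0,1],[0,0,0,0,0,4],[0,0,0,0,0,9],[0,0,0,0,0,14],[0,0,0,0,0,18.5],[0,0,0,0,0,22],[0,0,0,0,0,24],[0,0,0,0,0,24],[0,0,0,0,0,24],[0,0,0,0,0,24]]' 0 60; python3 go.py 62 62 60 -90
python3 -m inch '[[0,0,0,0,0,0],[0,0,0,0,0,0],[0,0,0,0,0,0],[0,0,-1,0,0,0],[0,0,-6,0,0,0],[0,0,-16,0,0,0],[0,0,-28,0,0,0],[0,0,-39,0,0,0],[0,0,-45,0,0,0],[0,0,-46,0,0,0]]' 0.4
python3 c.py w4; python3 go.py -62 -62 60 -67 -62 -62 14 -67
```

```text
t: 10.9
tcp_pos: [0.657, 0.0808, 0.1766]
orientation: [-3.051, -0.141, -0.653]
wrist_force: [-2.8, -3.2, 4.7]
finger_gap: 0.0108
finger_force: 61.1
t 10.9 q [-0.0933  0.1756  1.791   0.1087  0.7626  1.3224] F [-2.8216 -3.1773  4.7028] M [-0.5216  0.3074 -0.2591] gap 0.010839493964292407
now [ 61.9948  61.3746  14.0377 -89.9701] [ 0.0008 -0.0004 -1.    ]
[62.0, 62.0, 60.0, -90.0] [  0.   -0.6 -46.    0.   -0.    0. ]
t: 12.15
tcp_pos: [0.6383, 0.0792, 0.2192]
orientation: [-3.05, -0.14, -0.654]
wrist_force: [0.2, 0.0, -0.7]
finger_gap: 0.0341
finger_force: 0.0
cover_mid [409.4 340.3] [(0.84, array([409.3, 342. ]))]
screw_ul_grip [319.9 265.2] [(0.94, array([319.7, 264.8]))]
screw_ur_grip [530.4 265.4] [(0.76, array([531.6, 264.3]))]
screw_ll_grip [320.1 434.1] []
screw_lr_grip [500.2 435. ] []
(array([ 61.3698,  61.4853,  59.3997, -89.9972]), array([-0.0004, -0.0001, -1.    ])) 12.45
t 12.45 q [-0.1001  0.0837  1.8031  0.1042  0.8438  1.3259] F [ 0.0585 -0.643  -0.436 ] M [0.0546 0.2195 0.0368] gap 0.03450669608298642
now [ 61.3698  61.4853  59.3997 -89.9972] [-0.0004 -0.0001 -1.    ]
[-62.0, -62.0, 60.0, -67.0] [-123.4  123.5   -0.5    0.     0.   -23. ]
[-62.0, -62.0, 14.0, -67.0] [-123.4  123.5   45.5    0.     0.   -23. ]
```

View pics/w4.png

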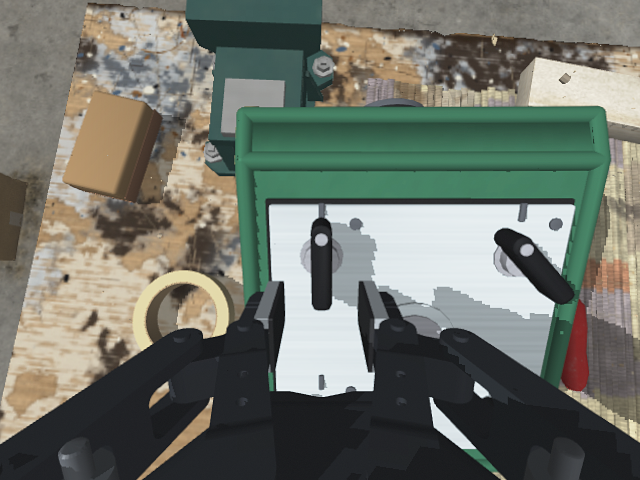

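UL is halfway: the wing runs vertically from (321,225) to (321,308), pointing at its rib at (322,210). Next is LR, the diagonal partner.

```bash
cat > wing.py <<'E'
import sys; from fit import *
from go import now,delta
# wing axis angle in the cover plane at top height, from a dark mask round the screw; args: tag screw
def wing(tag,sc,hz=33.):
    m=cams.camera_model("wrist"); E=ext("wrist",m); im=cams.snapshot("wrist"); save(im,tag+".png")
    T=frame(np.load("p.npy")); c=proj(T[:3,:3]@(np.array(L[f"screw_{sc}_grip"])+[0,0,.014])+T[:3,3],m,E)[0]
    g=(im.max(2)<60).astype(np.uint8); _,lab,st,_=cv2.connectedComponentsWithStats(g)
    k=lab[int(c[1])+5,int(c[0])]; ys,xs=np.nonzero(lab==k); print("comp",k,st[k],"axis px",c.round(1))
    q=np.c_[xs,ys].astype(float); K,D=KD(m); u=cv2.undistortPoints(q[:,None],K,D)[:,0]; Ti=np.linalg.inv(T)
    d=np.c_[u,np.ones(len(u))]@(Ti[:3,:3]@E[:3,:3]).T; o=(Ti@E[:,3])[:3]; w=(o+d*((hz/1e3-o[2])/d[:,2:]))[:,:2]*1e3
    (cx,cy),(a,b),_=cv2.minAreaRect(w.astype(np.float32)); v=np.linalg.svd(w-w.mean(0),full_matrices=False)[2][0]; v=v*np.sign(v[0])
    print(sc,"centre",cx,cy,"size",a,b,"angle",np.degrees(np.arctan2(v[1],v[0])))
if __name__=="__main__":
    wing(*sys.argv[1:3]); print("now",*now(),"t",ctrl.get_state()["t"])
E
python3 -m inch '[[-4,4,0,0,0,-0.7],[-14,14,0,0,0,-2.7],[-30,30,0,0,0,-5.5],[-50,50,0,0,0,-9.3],[-72,72,0,0,0,-13.4],[-92,92,-0.3,0,0,-17],[-108,108,-0.4,0,0,-20],[-119,119,-0.5,0,0,-22],[-123.4,123.5,-0.5,0,0,-22.8],[-123.4,123.5,-0.5,0,0,-23]]' 0.4
python3 wing.py w5 lr; python3 go.py -62 -62 14 -67
```

```text
t: 13.7
tcp_pos: [0.5371, -0.0544, 0.1683]
orientation: [2.919, 0.734, 0.636]
wrist_force: [-0.9, 0.3, -0.2]
finger_gap: 0.0337
finger_force: 0.0
comp 53 [ 310  219   24   92 1649] axis px [320.8 274.1]
lr centre -57.17145538330078 -60.70623779296875 size 52.79979705810547 11.487384796142578 angle 25.399616052568806
now [-61.3604 -62.1205  60.4188 -67.0076] [ 0.0008 -0.0005 -1.    ] t 13.75
t 13.75 q [-0.4501 -0.0861  2.0828  0.2979  0.8002  0.4566] F [-0.9672  0.6263  0.2142] M [-0.0401  0.1778 -0.0111] gap 0.03404995607846296
now [-61.3604 -62.1205  60.4188 -67.0076] [ 0.0008 -0.0005 -1.    ]
[-62.0, -62.0, 14.0, -67.0] [-0.6 -0.4 46.4  0.  -0.  -0. ]
```

View pics/w5.png

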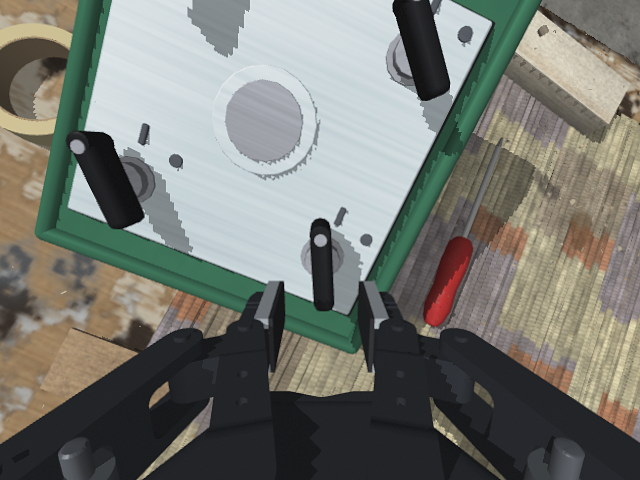

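The LR wing runs from (321,222) to (322,308) at about 25°, centred between the fingers. I descend, grip and turn it to halfway.

```bash
python3 -m inch '[[0,0,4,0,0,0.5],[-0.3,-0.2,13,0,0,1.5],[-0.6,-0.4,25,0,0,2],[-0.6,-0.4,37,0,0,2],[-0.6,-0.4,44,0,0,2],[-0.6,-0.4,46.4,0,0,2],[-0.6,-0.4,46.4,0,0,2],[-0.6,-0.4,46.4,0,0,2],[-0.6,-0.4,46.4,0,0,2],[-0.6,-0.4,46.4,0,0,2]]' 0.4
python3 -m inch '[[0,0,0,0,0,0],[0,0,0,0,0,0],[0,0,0,0,0,0],[0,0,0,0,0,0],[0,0,0,0,0,0],[0,0,0,0,0,5],[0,0,0,0,0,12],[0,0,0,0,0,19],[0,0,0,0,0,24],[0,0,0,0,0,25]]' 0 60; python3 go.py -62 -62 14 -90
```

```text
t: 15.0
tcp_pos: [0.5555, -0.0524, 0.126]
orientation: [2.938, 0.685, 0.64]
wrist_force: [-1.2, -0.3, -0.3]
finger_gap: 0.0343
finger_force: 0.0
t: 16.25
tcp_pos: [0.556, -0.0529, 0.1264]
orientation: [-3.04, -0.033, -0.65]
wrist_force: [-2.3, -4.7, 4.6]
finger_gap: 0.0105
finger_force: 61.0
t 16.25 q [-0.4274  0.031   2.0704  0.3221  0.6929  0.909 ] F [-2.3035 -4.6981  4.5595] M [-0.7478  0.0317 -0.1598] gap 0.010491710283850991
now [-61.5265 -62.5499  14.3516 -93.9979] [ 0.0018 -0.0015 -1.    ]
[-62.0, -62.0, 14.0, -90.0] [-0.5 -0.5  0.3  0.1 -0.1 -4. ]
```

I got the sign of the pre-alignment wrong. The tool stands at -94° instead of -90°, so LR is about 4° past its rib. I turn it back to the rib before letting go.

```bash
python3 -m inch '[[0,0,0,0,0,-1],[0,0,0,0,0,-2.5],[0,0,0,0,0,-3.5],[0,0,0,0,0,-4],[0,0,0,0,0,-4],[0,0,0,0,0,-4],[0,0,0,0,0,-4],[0,0,0,0,0,-4],[0,0,0,0,0,-4],[0,0,0,0,0,-4]]' 0 60; python3 go.py
python3 -m inch '[[0,0,0,0,0,0],[0,0,0,0,0,0],[0,0,-1,0,0,0],[0,0,-6,0,0,0],[0,0,-16,0,0,0],[0,0,-28,0,0,0],[0,0,-39,0,0,0],[0,0,-45,0,0,0],[0,0,-46,0,0,0],[0,0,-46,0,0,0]]' 0.4
python3 wing.py w6 lr; python3 go.py 62 -62 60 -48
```

```text
t: 17.5
tcp_pos: [0.556, -0.0529, 0.1264]
orientation: [-3.051, -0.141, -0.655]
wrist_force: [-1.8, -4.4, 6.0]
finger_gap: 0.0103
finger_force: 60.9
t 17.5 q [-0.4274  0.0311  2.0704  0.3223  0.693   0.838 ] F [-1.7846 -4.4184  5.9627] M [-0.6493  0.0483 -0.3648] gap 0.010260519204591569
now [-61.558  -62.5388  14.3293 -89.9442] [ 0.0018 -0.0014 -1.    ]
t: 18.75
tcp_pos: [0.5366, -0.054, 0.1676]
orientation: [-3.051, -0.14, -0.652]
wrist_force: [0.2, -0.2, -0.1]
finger_gap: 0.0339
finger_force: 0.0
comp 42 [ 312  217   22   93 1651] axis px [321.1 273.3]
lr centre -56.662601470947266 -62.67559051513672 size 11.203691482543945 52.93730926513672 angle 0.46077518606974516
now [-62.6196 -61.8513  59.7022 -89.9983] [-0.     -0.0001 -1.    ] t 18.8
t 18.8 q [-0.4506 -0.086   2.0852  0.2986  0.7989  0.8565] F [-0.1668 -0.0923  0.4195] M [-0.051   0.2119  0.0011] gap 0.03433330462946064
now [-62.6196 -61.8513  59.7022 -89.9983] [-0.     -0.0001 -1.    ]
[62.0, -62.0, 60.0, -48.0] [124.6   0.2  -0.3   0.    0.  -42. ]
```

View pics/w6.png

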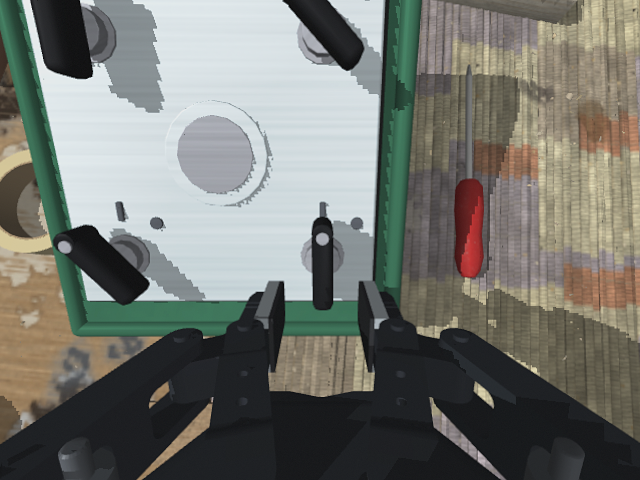

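LR points straight at its rib: the wing runs (322,220)–(323,307) with the rib at (323,209), and it measures +0.5°. Now UR.

```bash
python3 -m inch '[[3,0,0,0,0,-1],[12,0,0,0,0,-4],[28,0,0,0,0,-9.5],[48,0,0,0,0,-16],[70,0,0,0,0,-23.5],[91,0,0,0,0,-30.5],[108,0.1,-0.2,0,0,-36.5],[120,0.2,-0.3,0,0,-40.5],[124.6,0.2,-0.3,0,0,-42],[124.6,0.2,-0.3,0,0,-42]]' 0.4
python3 wing.py w7 ur; python3 go.py 62 -62 14.5 -48
```

```text
t: 20.05
tcp_pos: [0.6499, -0.0437, 0.2188]
orientation: [2.702, 1.183, 0.598]
wrist_force: [0.4, -0.3, -0.5]
finger_gap: 0.0345
finger_force: 0.0
comp 76 [ 311  220   23   92 1630] axis px [321.6 274.9]
ur centre 66.03693389892578 -59.31596374511719 size 52.76112365722656 11.639578819274902 angle 44.1831145534609
now [ 61.9183 -61.9238  59.9846 -48.0104] [-0.0002  0.     -1.    ] t 20.1
t 20.1 q [-0.3338  0.1054  1.7779  0.2199  0.8834  0.3048] F [ 0.2325  0.4255 -0.4974] M [-0.0331  0.1378 -0.0103] gap 0.034140594903707834
now [ 61.9183 -61.9238  59.9846 -48.0104] [-0.0002  0.     -1.    ]
[62.0, -62.0, 14.5, -48.0] [ 0.   0.1 45.5 -0.   0.  -0. ]
```

```bash
python3 -m inch '[[0,0,4,0,0,-0.5],[0,0,13,0,0,-1.5],[0,0.1,25,0,0,-2],[0,0.1,37,0,0,-2],[0,0.1,43,0,0,-2],[0,0.1,45.5,0,0,-2],[0,0.1,45.5,0,0,-2],[0,0.1,45.5,0,0,-2],[0,0.1,45.5,0,0,-2],[0,0.1,45.5,0,0,-2]]' 0.4
python3 -m inch '[[0,0,0,0,0,0],[0,0,0,0,0,0],[0,0,0,0,0,0],[0,0,0,0,0,0],[0,0,0,0,0,4],[0,0,0,0,0,13],[0,0,0,0,0,23],[0,0,0,0,0,33],[0,0,0,0,0,40.5],[0,0,0,0,0,43.5]]' 0 60; python3 go.py 62 -62 14 -90
```

```text
t: 21.35
tcp_pos: [0.6685, -0.0423, 0.1778]
orientation: [2.675, 1.226, 0.594]
wrist_force: [0.2, -0.8, 0.3]
finger_gap: 0.0341
finger_force: 0.0
t: 22.6
tcp_pos: [0.6688, -0.0426, 0.178]
orientation: [-3.052, -0.15, -0.655]
wrist_force: [-0.1, -2.7, 3.3]
finger_gap: 0.0105
finger_force: 61.7
t 22.6 q [-0.3197  0.1948  1.7655  0.2284  0.8034  1.0256] F [-0.1229 -2.7351  3.2783] M [-0.3366  0.0194 -0.0217] gap 0.01048177177972893
now [ 62.9237 -62.607   15.1444 -89.6281] [ 0.0015 -0.0011 -1.    ]
[62.0, -62.0, 14.0, -90.0] [-0.9 -0.6  1.1  0.1 -0.1  0.4]
```

```bash
python3 -m inch '[[0,0,0,0,0,0],[0,0,0,0,0,0],[0,0,-1,0,0,0],[0,0,-6,0,0,0],[0,0,-16,0,0,0],[0,0,-28,0,0,0],[0,0,-39,0,0,0],[0,0,-44,0,0,0],[0,0,-45,0,0,0],[0,0,-45,0,0,0]]' 0.4
python3 wing.py w8 ur; python3 go.py -62 62 60 -53
```

```text
t: 23.85
tcp_pos: [0.6499, -0.0439, 0.2183]
orientation: [-3.052, -0.153, -0.652]
wrist_force: [-0.1, 0.6, -0.1]
finger_gap: 0.0339
finger_force: 0.0
comp 89 [ 312  218   21   93 1637] axis px [320.6 274.5]
ur centre 67.42095184326172 -62.63938522338867 size 52.95893096923828 10.941791534423828 angle 0.5933622216627754
now [ 62.006  -62.1004  59.4422 -89.4984] [-0.0002 -0.0001 -1.    ] t 23.9
t 23.9 q [-0.3338  0.1066  1.7775  0.22    0.8824  1.0286] F [ 0.7044  0.839  -1.4404] M [-0.0289  0.2042 -0.0197] gap 0.034570661362567104
now [ 62.006  -62.1004  59.4422 -89.4984] [-0.0002 -0.0001 -1.    ]
[-62.0, 62.0, 60.0, -53.0] [-122.9 -125.2   -0.5   -0.     0.   -36.5]
```

```bash
python3 -m inch '[[-4,-4,0,0,0,-1],[-14,-14,0,0,0,-4],[-30,-30,0,0,0,-9],[-50,-51,0,0,0,-15],[-72,-73,0,0,0,-21.5],[-92,-94,-0.3,0,0,-27.5],[-108,-110,-0.4,0,0,-32.5],[-119,-121,-0.5,0,0,-35.5],[-122.9,-125.2,-0.5,0,0,-36.5],[-122.9,-125.2,-0.5,0,0,-36.5]]' 0.4
python3 wing.py w9 ll; python3 go.py -62 62 14.5 -53
```

```text
t: 25.15
tcp_pos: [0.5261, 0.0693, 0.1684]
orientation: [2.765, 1.068, 0.61]
wrist_force: [-0.1, 1.1, -0.0]
finger_gap: 0.0341
finger_force: 0.0
comp 60 [ 311  220   23   93 1645] axis px [321.1 274.9]
ll centre -58.018470764160156 64.35435485839844 size 53.295230865478516 11.33234977722168 angle 39.23603183896091
now [-60.9493  61.6288  60.3474 -53.0291] [ 0.0013 -0.0006 -1.    ] t 25.2
t 25.2 q [-0.155  -0.1178  2.1112  0.1477  0.7426  0.5906] F [ 0.7287  0.6308 -0.0342] M [-0.0286  0.2024 -0.002 ] gap 0.034404357559706916
now [-60.9493  61.6288  60.3474 -53.0291] [ 0.0013 -0.0006 -1.    ]
[-62.0, 62.0, 14.5, -53.0] [-0.6 -1.  45.8  0.1 -0.  -0. ]
```

```bash
python3 -m inch '[[0,0,4,0,0,-0.5],[-0.3,-0.4,13,0,0,-1.5],[-0.5,-0.7,25,0,0,-2],[-0.5,-0.7,37,0,0,-2],[-0.5,-0.7,43,0,0,-2],[-0.5,-0.7,45.8,0,0,-2],[-0.5,-0.7,45.8,0,0,-2],[-0.5,-0.7,45.8,0,0,-2],[-0.5,-0.7,45.8,0,0,-2],[-0.5,-0.7,45.8,0,0,-2]]' 0.4
python3 -m inch '[[0,0,0,0,0,0],[0,0,0,0,0,0],[0,0,0,0,0,0],[0,0,0,0,0,0],[0,0,0,0,0,4],[0,0,0,0,0,12],[0,0,0,0,0,21],[0,0,0,0,0,30],[0,0,0,0,0,36.5],[0,0,0,0,0,39]]' 0 60; python3 go.py -62 62 14 -90
```

```text
t: 26.45
tcp_pos: [0.5438, 0.0712, 0.1264]
orientation: [2.74, 1.115, 0.606]
wrist_force: [1.3, 0.3, -0.5]
finger_gap: 0.0344
finger_force: 0.0
t: 27.7
tcp_pos: [0.5445, 0.0706, 0.1269]
orientation: [-3.051, -0.137, -0.655]
wrist_force: [-1.5, -3.6, 2.0]
finger_gap: 0.0107
finger_force: 61.1
t 27.7 q [-0.1437  0.0015  2.0994  0.16    0.6338  1.2276] F [-1.5153 -3.609   2.0312] M [-0.4794  0.1124  0.0071] gap 0.010744122106308658
now [-61.5014  61.5361  14.8208 -90.0832] [ 0.0022 -0.0015 -1.    ]
[-62.0, 62.0, 14.0, -90.0] [-0.5 -0.5  0.8  0.1 -0.1 -0.1]
```

```bash
python3 -m inch '[[0,0,0,0,0,0],[0,0,0,0,0,0],[0,0,-1,0,0,0],[0,0,-6,0,0,0],[0,0,-16,0,0,0],[0,0,-28,0,0,0],[0,0,-39,0,0,0],[0,0,-44,0,0,0],[0,0,-45,0,0,0],[0,0,-45,0,0,0]]' 0.4
python3 wing.py w10 ll; python3 go.py -62 62 14.5 -90
```

```text
t: 28.95
tcp_pos: [0.5253, 0.0695, 0.167]
orientation: [-3.051, -0.14, -0.652]
wrist_force: [-0.7, 0.2, -0.1]
finger_gap: 0.0335
finger_force: 0.0
comp 61 [ 312  217   23   93 1666] axis px [321.2 273.4]
ll centre -56.629615783691406 61.05083084106445 size 52.73971939086914 11.70412540435791 angle 0.09839131132126677
now [-62.8033  62.1964  59.145  -89.9958] [-0.0002 -0.0002 -1.    ] t 29.0
t 29.0 q [-0.1544 -0.1169  2.1143  0.1478  0.7402  1.2358] F [-0.2973 -0.3879  0.0828] M [-0.0062  0.2639  0.0003] gap 0.034490712362331755
now [-62.8033  62.1964  59.145  -89.9958] [-0.0002 -0.0002 -1.    ]
[-62.0, 62.0, 14.5, -90.0] [ 0.8  0.2 44.6  0.   0.   0. ]
```

View pics/w10.png

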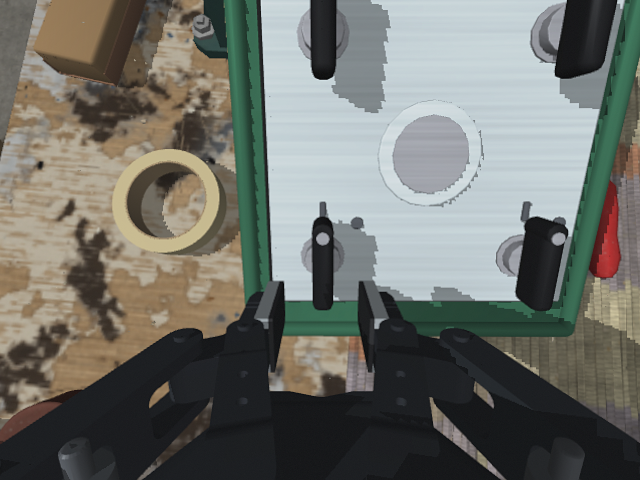

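All four wings stand straight uphill: LL (322,220)–(323,307) at +0.1°, and LR, UL and UR in line with theirs. The second pass starts with LL, turned on to the stop.

```bash
python3 -m inch '[[0.1,0,4,0,0,0],[0.4,0.1,13,0,0,0],[0.8,0.2,25,0,0,0],[0.8,0.2,36,0,0,0],[0.8,0.2,42,0,0,0],[0.8,0.2,44.6,0,0,0],[0.8,0.2,44.6,0,0,0],[0.8,0.2,44.6,0,0,0],[0.8,0.2,44.6,0,0,0],[0.8,0.2,44.6,0,0,0]]' 0.4
python3 -m inch '[[0,0,0,0,0,0],[0,0,0,0,0,0],[0,0,0,0,0,0],[0,0,0,0,0,0],[0,0,0,0,0,5],[0,0,0,0,0,14],[0,0,0,0,0,24],[0,0,0,0,0,34],[0,0,0,0,0,42],[0,0,0,0,0,45]]' 0 60; python3 go.py
```

```text
t: 30.25
tcp_pos: [0.5444, 0.0711, 0.1271]
orientation: [-3.051, -0.14, -0.653]
wrist_force: [0.0, -0.5, 0.3]
finger_gap: 0.0342
finger_force: 0.0
t: 31.5
tcp_pos: [0.5444, 0.071, 0.1272]
orientation: [-2.735, 0.992, -0.564]
wrist_force: [-2.9, -1.6, 3.8]
finger_gap: 0.0105
finger_force: 59.6
t 31.5 q [-0.1434  0.0015  2.0982  0.1602  0.6364  2.0138] F [-2.8754 -1.6396  3.79  ] M [-0.1745  0.2452  0.0811] gap 0.010494606472319683
now [ -61.3657   61.8481   15.1095 -135.11  ] [ 0.0009 -0.0006 -1.    ]
```

```bash
python3 -m inch '[[0,0,0,0,0,0.7],[0,0,0,0,0,1.4],[0,0,0,0,0,2],[0,0,0,0,0,2],[0,0,0,0,0,2],[0,0,0,0,0,2],[0,0,0,0,0,2],[0,0,0,0,0,2],[0,0,0,0,0,2],[0,0,0,0,0,2]]' 0 60; python3 go.py; python3 -c "
from h import *
s=ctrl.get_state(); r=R.from_rotvec(s['orientation']).inv(); print(r.apply(s['ft_torque']))"
python3 -m inch '[[0,0,0,0,0,0],[0,0,0,0,0,0],[0,0,-1,0,0,0],[0,0,-6,0,0,0],[0,0,-16,0,0,0],[0,0,-28,0,0,0],[0,0,-39,0,0,0],[0,0,-44,0,0,0],[0,0,-45,0,0,0],[0,0,-45,0,0,0]]' 0.4
python3 wing.py w11 ll; python3 go.py 62 -62 60 -90
```

```text
t: 32.75
tcp_pos: [0.5445, 0.0709, 0.1272]
orientation: [-2.716, 1.031, -0.559]
wrist_force: [-3.8, -1.0, 5.1]
finger_gap: 0.0104
finger_force: 60.6
t 32.75 q [-0.1432  0.0016  2.0982  0.1596  0.6363  2.0445] F [-3.7834 -0.9532  5.1173] M [-0.4081  0.3036  0.5891] gap 0.01035318364114844
now [ -61.3484   61.8113   15.0884 -136.8362] [ 0.0009 -0.0009 -1.    ]
[-0.3186 -0.1559 -0.6927]
t: 34.0
tcp_pos: [0.5258, 0.0694, 0.1677]
orientation: [-2.714, 1.035, -0.558]
wrist_force: [1.0, -0.5, 1.0]
finger_gap: 0.0339
finger_force: 0.0
comp 71 [ 309  218   23   93 1641] axis px [319.9 274.8]
ll centre -58.417091369628906 57.585853576660156 size 11.100942611694336 52.99988555908203 angle -45.42124139545569
now [ -61.946    61.9967   59.5789 -136.9942] [-0.     -0.0002 -1.    ] t 34.05
t 34.05 q [-0.1545 -0.1167  2.1124  0.1476  0.7418  2.0563] F [-0.0467  0.2596 -0.2321] M [0.0011 0.1841 0.0394] gap 0.03411096585308204
now [ -61.946    61.9967   59.5789 -136.9942] [-0.     -0.0002 -1.    ]
[62.0, -62.0, 60.0, -90.0] [175.2  -6.1  -0.4   0.   -0.  -47. ]
```

```bash
python3 -m inch '[[5,0,0,0,0,-1],[19,-0.5,0,0,0,-5],[41,-1.4,0,0,0,-11],[69,-2.4,0,0,0,-18.5],[99,-3.5,0,0,0,-27],[129,-4.5,-0.2,0,0,-35],[154,-5.4,-0.3,0,0,-41],[169,-5.9,-0.4,0,0,-45.5],[175.2,-6.1,-0.4,0,0,-47],[175.2,-6.1,-0.4,0,0,-47]]' 0.4
python3 wing.py w12 ur; python3 go.py 62 -62 14.5 -90
```

```text
t: 35.3
tcp_pos: [0.6497, -0.0438, 0.2185]
orientation: [-3.051, -0.139, -0.651]
wrist_force: [-0.8, -0.6, 0.1]
finger_gap: 0.0341
finger_force: 0.0
comp 79 [ 312  218   21   92 1616] axis px [320.7 274.1]
ur centre 67.50720977783203 -62.6545524597168 size 52.44325256347656 10.921621322631836 angle 0.3029625685714972
now [ 61.7005 -61.7176  59.895  -90.0507] [-0.0005  0.0002 -1.    ] t 35.35
t 35.35 q [-0.3336  0.1053  1.7783  0.2198  0.8833  1.0387] F [-0.0912  0.6806 -0.316 ] M [-0.0924  0.2178  0.034 ] gap 0.034073202625174125
now [ 61.7005 -61.7176  59.895  -90.0507] [-0.0005  0.0002 -1.    ]
[62.0, -62.0, 14.5, -90.0] [ 0.3  0.3 45.4 -0.   0.  -0.1]
```

```bash
python3 -m inch '[[0.1,0.1,4,0,0,0],[0.3,0.3,13,0,0,0],[0.3,0.4,25,0,0,0],[0.3,0.5,36,0,0,0],[0.3,0.6,42,0,0,0],[0.3,0.6,45.4,0,0,0],[0.3,0.6,45.4,0,0,0],[0.3,0.6,45.4,0,0,0],[0.3,0.6,45.4,0,0,0],[0.3,0.6,45.4,0,0,0]]' 0.4
python3 -m inch '[[0,0,0,0,0,0],[0,0,0,0,0,0],[0,0,0,0,0,0],[0,0,0,0,0,0],[0,0,0,0,0,5],[0,0,0,0,0,14.5],[0,0,0,0,0,25],[0,0,0,0,0,35],[0,0,0,0,0,43.5],[0,0,0,0,0,47]]' 0 60; python3 go.py
python3 -m inch '[[0,0,0,0,0,0],[0,0,0,0,0,0],[0,0,-1,0,0,0],[0,0,-6,0,0,0],[0,0,-16,0,0,0],[0,0,-28,0,0,0],[0,0,-39,0,0,0],[0,0,-44,0,0,0],[0,0,-45,0,0,0],[0,0,-45,0,0,0]]' 0.4
python3 wing.py w13 ur; python3 go.py 62 62 60 -90
```

```text
t: 36.6
tcp_pos: [0.6687, -0.0426, 0.1779]
orientation: [-3.051, -0.14, -0.653]
wrist_force: [0.3, 0.1, -0.0]
finger_gap: 0.034
finger_force: 0.0
t: 37.85
tcp_pos: [0.6686, -0.0425, 0.178]
orientation: [-2.713, 1.037, -0.558]
wrist_force: [-4.0, 0.5, 5.3]
finger_gap: 0.0109
finger_force: 61.7
t 37.85 q [-0.3198  0.1949  1.7651  0.2286  0.8048  1.854 ] F [-4.0364  0.4645  5.2878] M [-0.3063  0.4166  0.7631] gap 0.010937006579514925
now [  62.758   -62.4926   15.1645 -137.1023] [ 0.0006 -0.0004 -1.    ]
t: 39.1
tcp_pos: [0.6501, -0.0442, 0.2185]
orientation: [-2.714, 1.035, -0.557]
wrist_force: [-0.5, -0.8, 0.2]
finger_gap: 0.034
finger_force: 0.0
comp 79 [ 309  219   23   92 1622] axis px [319.6 275.7]
ur centre 65.694580078125 -66.59178161621094 size 11.028736114501953 52.58304977416992 angle -45.598909140051155
now [  62.2344  -62.4859   59.5518 -137.0008] [-0.0002 -0.     -1.    ] t 39.15
t 39.15 q [-0.3344  0.107   1.7768  0.2203  0.883   1.8571] F [0.4916 0.1172 0.3919] M [-0.0056  0.1842  0.0131] gap 0.034317554690368686
now [  62.2344  -62.4859   59.5518 -137.0008] [-0.0002 -0.     -1.    ]
[62.0, 62.0, 60.0, -90.0] [-91.2 -84.7  -0.4   0.    0.  -47. ]
```

LL and UR are at their stops (-45.4°, -45.6°, stop torque felt). Now UL.

```bash
python3 -m inch '[[-3,-3,0,0,0,-1],[-10,-9,0,0,0,-5],[-22,-20,0,0,0,-11],[-36,-34,0,0,0,-18.5],[-52,-49,0,0,0,-27],[-67,-63,-0.2,0,0,-35],[-80,-74,-0.3,0,0,-41],[-88,-82,-0.4,0,0,-45.5],[-91.2,-84.7,-0.4,0,0,-47],[-91.2,-84.7,-0.4,0,0,-47]]' 0.4
python3 wing.py w14 ul; python3 go.py 62 61.5 14.5 -90
```

```text
t: 40.4
tcp_pos: [0.6383, 0.0799, 0.2187]
orientation: [-3.051, -0.14, -0.652]
wrist_force: [0.1, 0.2, 0.6]
finger_gap: 0.034
finger_force: 0.0
comp 83 [ 312  218   22   92 1617] axis px [321.2 274.1]
ul centre 67.54979705810547 61.300025939941406 size 52.447628021240234 11.21744155883789 angle 0.17557760783956425
now [ 62.2211  61.7988  60.1267 -90.0387] [ 0.0002 -0.0003 -1.    ] t 40.45
t 40.45 q [-0.0993  0.0834  1.8015  0.1035  0.8451  1.3279] F [ 0.4337  0.2255 -0.7533] M [-0.013   0.1976  0.0101] gap 0.03413102066560101
now [ 62.2211  61.7988  60.1267 -90.0387] [ 0.0002 -0.0003 -1.    ]
[62.0, 61.5, 14.5, -90.0] [-0.2  0.3 45.6  0.  -0.  -0. ]
```

```bash
python3 -m inch '[[0,0.1,4,0,0,0],[-0.1,0.3,13,0,0,0],[-0.2,0.3,25,0,0,0],[-0.2,0.3,36,0,0,0],[-0.2,0.3,42,0,0,0],[-0.2,0.3,45.6,0,0,0],[-0.2,0.3,45.6,0,0,0],[-0.2,0.3,45.6,0,0,0],[-0.2,0.3,45.6,0,0,0],[-0.2,0.3,45.6,0,0,0]]' 0.4
python3 -m inch '[[0,0,0,0,0,0],[0,0,0,0,0,0],[0,0,0,0,0,0],[0,0,0,0,0,0],[0,0,0,0,0,5],[0,0,0,0,0,14.5],[0,0,0,0,0,25],[0,0,0,0,0,35],[0,0,0,0,0,43.5],[0,0,0,0,0,47]]' 0 60; python3 go.py
python3 -m inch '[[0,0,0,0,0,0],[0,0,0,0,0,0],[0,0,-1,0,0,0],[0,0,-6,0,0,0],[0,0,-16,0,0,0],[0,0,-28,0,0,0],[0,0,-39,0,0,0],[0,0,-44,0,0,0],[0,0,-45,0,0,0],[0,0,-45,0,0,0]]' 0.4
python3 wing.py w15 ul; python3 go.py -62 -62 60 -90
```

```text
t: 41.7
tcp_pos: [0.657, 0.081, 0.1776]
orientation: [-3.05, -0.14, -0.653]
wrist_force: [-0.1, 0.2, -0.1]
finger_gap: 0.0343
finger_force: 0.0
t: 42.95
tcp_pos: [0.6571, 0.0814, 0.1777]
orientation: [-2.712, 1.037, -0.558]
wrist_force: [-4.3, 0.2, 4.1]
finger_gap: 0.0104
finger_force: 61.6
t 42.95 q [-0.0925  0.1744  1.7902  0.1085  0.7643  2.1461] F [-4.3124  0.2067  4.1381] M [-0.3268  0.3721  0.7908] gap 0.010384188171523655
now [  62.4977   61.881    14.9457 -137.1038] [ 0.0011 -0.0001 -1.    ]
t: 44.2
tcp_pos: [0.6384, 0.0793, 0.2181]
orientation: [-2.714, 1.035, -0.557]
wrist_force: [0.5, -0.7, 0.8]
finger_gap: 0.034
finger_force: 0.0
comp 79 [ 309  218   22   93 1633] axis px [319.  275.2]
ul centre 65.63307189941406 57.39054870605469 size 11.084490776062012 53.00362777709961 angle -45.3820579295083
now [  61.7898   61.607    59.3364 -136.9928] [-0.0002 -0.0002 -1.    ] t 44.25
t 44.25 q [-0.0997  0.0844  1.8022  0.1039  0.8438  2.1467] F [-0.206  -0.0253 -0.514 ] M [0.0006 0.22   0.0352] gap 0.03381501634212186
now [  61.7898   61.607    59.3364 -136.9928] [-0.0002 -0.0002 -1.    ]
[-62.0, -62.0, 60.0, -90.0] [  6.  174.8  -0.6   0.    0.  -47. ]
```

```bash
python3 -m inch '[[0,5,0,0,0,-1],[0.5,19,0,0,0,-5],[1.3,41,0,0,0,-11],[2.3,69,0,0,0,-18.5],[3.4,99,-0.2,0,0,-27],[4.4,129,-0.3,0,0,-35],[5.3,154,-0.4,0,0,-41],[5.8,169,-0.5,0,0,-45.5],[6,174.8,-0.6,0,0,-47],[6,174.8,-0.6,0,0,-47]]' 0.4
python3 wing.py w16 lr; python3 go.py -62 -62 14.5 -90
```

```text
t: 45.5
tcp_pos: [0.5367, -0.0546, 0.1678]
orientation: [-3.051, -0.139, -0.651]
wrist_force: [-0.1, 0.5, -0.2]
finger_gap: 0.0341
finger_force: 0.0
comp 30 [ 311  217   22   93 1655] axis px [320.1 273.5]
lr centre -56.55958557128906 -62.68053436279297 size 11.214000701904297 53.00212860107422 angle 0.3630712964440313
now [-61.8889 -62.2258  60.1319 -90.0422] [ 0.0002 -0.0004 -1.    ] t 45.55
t 45.55 q [-0.4506 -0.0858  2.0835  0.298   0.8     0.8579] F [-0.268  -0.0261 -0.9682] M [ 0.0176  0.1773 -0.0347] gap 0.0343016820237618
now [-61.8889 -62.2258  60.1319 -90.0422] [ 0.0002 -0.0004 -1.    ]
[-62.0, -62.0, 14.5, -90.0] [-0.1 -0.2 45.6  0.  -0.  -0. ]
```

```bash
python3 -m inch '[[0,0,4,0,0,0],[0,0,13,0,0,0],[-0.1,0.2,25,0,0,0],[-0.1,0.3,36,0,0,0],[-0.1,0.3,42,0,0,0],[-0.1,0.3,45.6,0,0,0],[-0.1,0.3,45.6,0,0,0],[-0.1,0.3,45.6,0,0,0],[-0.1,0.3,45.6,0,0,0],[-0.1,0.3,45.6,0,0,0]]' 0.4
python3 -m inch '[[0,0,0,0,0,0],[0,0,0,0,0,0],[0,0,0,0,0,0],[0,0,0,0,0,0],[0,0,0,0,0,5],[0,0,0,0,0,14.5],[0,0,0,0,0,25],[0,0,0,0,0,35],[0,0,0,0,0,43.5],[0,0,0,0,0,47]]' 0 60; python3 go.py
python3 -m inch '[[0,0,0,0,0,0],[0,0,0,0,0,0],[0,0,-1,0,0,0],[0,0,-6,0,0,0],[0,0,-16,0,0,0],[0,0,-28,0,0,0],[0,0,-39,0,0,0],[0,0,-44,0,0,0],[0,0,-45,0,0,0],[0,0,-45,0,0,0]]' 0.4
python3 wing.py w17 lr; python3 go.py -50 10 130 -90
```

```text
t: 46.8
tcp_pos: [0.5558, -0.0528, 0.1269]
orientation: [-3.051, -0.14, -0.653]
wrist_force: [-0.2, -0.5, 0.2]
finger_gap: 0.0339
finger_force: 0.0
t: 48.05
tcp_pos: [0.5558, -0.0526, 0.127]
orientation: [-2.712, 1.037, -0.558]
wrist_force: [-2.9, 1.4, 5.1]
finger_gap: 0.0104
finger_force: 61.7
t 48.05 q [-0.4273  0.0302  2.0695  0.3216  0.6962  1.662 ] F [-2.9404  1.4057  5.1052] M [-0.1991  0.3678  0.7859] gap 0.010365582869189259
now [ -61.4079  -62.2547   14.9258 -137.0945] [ 0.0008 -0.0003 -1.    ]
t: 49.3
tcp_pos: [0.5373, -0.0544, 0.1676]
orientation: [-2.714, 1.035, -0.558]
wrist_force: [0.8, -0.9, 1.1]
finger_gap: 0.0341
finger_force: 0.0
comp 85 [ 309  218   23   93 1636] axis px [319.5 275.4]
lr centre -58.19458770751953 -66.53870391845703 size 11.24937915802002 53.01259231567383 angle -45.55974119082767
now [ -61.9754  -62.2332   59.3991 -136.9971] [ 0. -0. -1.] t 49.35
t 49.35 q [-0.4505 -0.084   2.0834  0.2987  0.7987  1.6767] F [ 0.5941 -0.5919  0.2237] M [-0.0409  0.2222  0.0177] gap 0.03401374732631117
now [ -61.9754  -62.2332   59.3991 -136.9971] [ 0. -0. -1.]
[-50.0, 10.0, 130.0, -90.0] [-44.7 -58.  -70.6   0.   -0.  -47. ]
```

All four have been turned to their stops. I draw back and take one overall look before handing in.

```bash
python3 -m inch '[[-2,-3,-3,0,0,-2],[-7,-9,-11,0,0,-7],[-14,-18,-22,0,0,-14],[-22,-29,-35,0,0,-22],[-30,-39,-48,0,0,-31],[-37,-48,-59,0,0,-39],[-42,-55,-67,0,0,-44],[-44.7,-58,-70.6,0,0,-47],[-44.7,-58,-70.6,0,0,-47],[-44.7,-58,-70.6,0,0,-47]]' 0.4
python3 c.py w18
```

```text
t: 50.6
tcp_pos: [0.5127, 0.016, 0.2367]
orientation: [-3.051, -0.14, -0.652]
wrist_force: [0.8, 0.2, 0.0]
finger_gap: 0.0343
finger_force: 0.0
cover_mid [333.5 168.3] [(0.66, array([247.9,  76.9]))]
screw_ul_grip [246.5  79.4] [(0.77, array([246.2,  77.7]))]
screw_ur_grip [424.1  79.2] [(0.78, array([425.6,  79.3]))]
screw_ll_grip [256.3 248.7] [(0.9, array([257.3, 248.6]))]
screw_lr_grip [410.8 248.7] [(0.63, array([410.8, 251.7]))]
(array([-49.9794,   9.8   , 130.0483, -90.0155]), array([ 0.0001, -0.0003, -1.    ])) 50.9
```

View pics/w18.png

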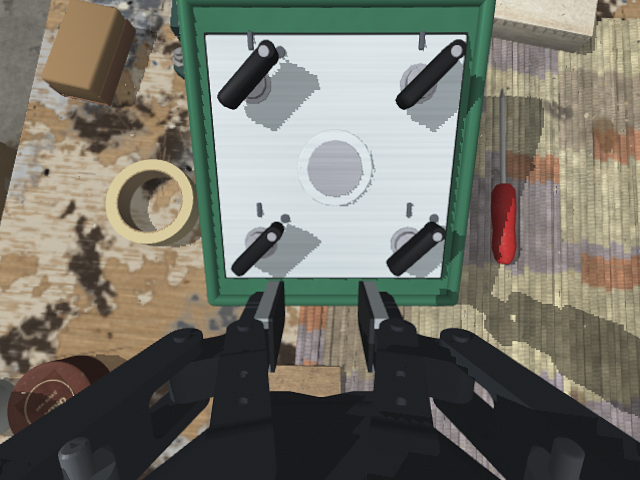

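All four noses point uphill-right at their dots: UL (266,50), UR (458,49), LL (278,228) and LR (438,237). The tape, driver and offcut have not moved, and the robot is clear.

```bash
python3 -c "
from station import ctrl
print(ctrl.job_done())"
```

```text
the job is handed in; nothing more can be done
None
```

All four wing screws are at their stops and the job is handed in at about 51 s, with each diagonal pair finished before the other in both passes and nothing lying round the housing moved; the one slip was LR, which ran about 4° past its halfway rib in the first pass before UR and LL were at halfway, and I turned it straight back to the rib.

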